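# Open the hot glue warmer with the lid lifter

### The job

The glue warmer is hot and has to be opened for filling. Draw the lid lifter out of its holder by the steel shank, put it down on the bench and take it again by its wooden handle; then hook it through the loop on the warmer's lid, lift the lid straight up well clear of the pot, level and balanced, and set it down gently in the middle of the round cork-topped rest. Do not touch the lid with the gripper, keep the fingers from reaching in over it, leave the other things alone, and finish by laying the lifter on the bare bench.

Things in the scene. Friction and masses are not known exactly. Their poses are not given: they have to be found in the camera images.
- lifter: Lid lifter, 188 mm long, 160 g. Origin: its underside below mid-handle; x runs from handle to hook, z up as it lies. Sizes in mm: dark wooden handle x -47.5..47.5, 24 wide (y), z 0..24. Steel shank x 47.5..105, 10 wide, z 6..16. Hook: flat tongue x 96..140, 24 wide, z 0..8, its end lip x 134..140 up to z 17. The loop's bar lies on the tongue between x 105 (shank end) and 134 (lip).
- lifter_grip (a point): Centre of the lifter's wooden handle, 12 mm above its underside; same axes as the lifter.
- lifter_seat (a point): Top face of the hook's tongue, midway in the seat where the loop's bar should lie: at x 120 mm, z 8 mm of the lifter.
- holder: Fixed plywood tunnel with roof and closed back, 110 mm long (x), 60 wide, 45 high; inside 36 x 36 mm, its floor is the bench. Origin: on the bench under its middle; x points out of the mouth (at x 55 mm). At the start the lifter's handle is inside, shank and hook stick out along +x (within 0.05 rad); the handle is free once the lifter is drawn out 110 mm or more along +x.
- warmer: Glue warmer, a grey round pot fixed to the bench, outer diameter 128 mm, rim 75 mm above the bench, inner diameter 114 mm, foot 140 mm across, a control box 36 mm high at its -x side reaching 105 mm from the axis. Origin: on the bench under its middle.
- lid: Steel lid, 140 mm diameter, 6 thick, 175 to 325 g. Origin: flange underside (on the pot rim, 75 mm up, at the start). A 100 mm boss reaches 6 mm below it. Loop on top: 8 mm bar, uprights at y +-34, top bar along y centred 54 mm above the origin; opening below it 60 wide, 44 high, open along x. Hung on the hook the lid swings about the bar, level if the hook is under the bar's middle.
- lid_loop (a point): Middle of the top bar of the lid's loop (bar centre), 54 mm above the lid's origin; y runs along the bar.
- rest: Round rest fixed to the bench, wood with a cork top, 160 mm diameter, 16 mm high, top flat. Origin: on the bench under its middle. The lid standing on it has its origin 22 mm above the bench (it stands on its boss).
- glue_bottle: Bystander: upright white bottle, 60 mm diameter, 170 mm high; origin under its middle. Leave alone.
- mallet: Bystander: wooden mallet lying along its x, 210 mm long, head 60 x 100 x 60 mm at its +x end; origin on the bench. Leave alone.
- offcut: Bystander: wooden block 140 x 60 x 35 mm; origin under its middle. Leave alone.

How it is judged (in metres and radians):
On the way, in this order (a step that is already met when the one before it is completed fails the run):
1. the lifter has been drawn out of its holder and lies released on the bench (x of lifter in the frame of holder above 0.09 m and height (world z) of lifter_grip below 0.02 m and contact force between the fingers and lifter below 0.1 N), for 0.1 s.
2. the lid hangs on the lifter, level, at least 25 mm clear above the pot rim, the lifter held by its handle (z of lid in the frame of warmer above 0.1 m and contact force between lid and lifter above 0.5 N and distance between the grasp point and lifter_grip below 0.06 m and contact force between lid and warmer below 0.05 N and angle between lid's own z axis and vertical below 0.2 rad), for 0.2 s.
3. the lid stands on the rest, off the hook (horizontal distance between lid and rest below 0.03 m and contact force between lid and rest above 0.5 N and contact force between lid and lifter below 0.1 N and angle between lid's own z axis and vertical below 0.06 rad), for 0.1 s.
At the end, for the whole second after the job is handed in: The lid stands flat (within 0.06 rad) on the rest, its middle within 30 mm of the rest's middle, at rest; the lifter lies flat on the bare bench, at rest, touching neither lid, rest nor warmer (horizontal distance between lid and rest below 0.03 m and height (world z) of lid between 0.018 and 0.026 m and angle between lid's own z axis and vertical below 0.06 rad and linear speed of each of lid, lifter below 0.02 m/s and height (world z) of lifter_grip below 0.02 m and angle between lifter's own x axis and vertical above 1.45 rad and contact force between lifter and lid below 0.05 N and contact force between lifter and rest below 0.05 N and contact force between lifter and warmer below 0.05 N).
It fails at once if the gripper or arm touches the hot lid (contact force between any of the fingers, the arm and lid above 0.3 N).
It fails at once if the fingers reach in over the hot lid (TCP within 70 mm of its axis and less than 120 mm above it) (horizontal distance between the grasp point and lid below 0.07 m and z of the grasp point in the frame of lid below 0.12 m).
It fails at once if the lid tips by more than 0.3 rad (angle between lid's own z axis and vertical above 0.3 rad).
It fails at once if the lid is dropped or flung (faster than 0.6 m/s) (linear speed of lid above 0.6 m/s).
It fails at once if a bystander is pushed more than 30 mm (distance of any of glue_bottle, mallet, offcut from where it was at the start of the episode above 0.03 m).
It also fails if it takes over 72 s, if anything falls off the work surface, if the arm or the gripper's body presses on something with over 40 N, if the wrist force passes 120 N, or if a joint passes its speed limit or range.

### The arm

A 7-joint arm with a two-finger parallel gripper is mounted at the origin on the work surface. World frame = base frame: x ahead of the robot, y to its left, z up, the work surface at z = 0. Lengths are in mm, angles in rad, forces in N, time in s.
With the tool pointing down it reaches from about 400 to 850 mm from the base axis. Payload 10.4 kg.
Tool frame: the origin (TCP) lies between the finger pads, 19 mm behind the fingertips; this is the grasp point; z points along the fingers, y is the line along which they close (so a half turn about z gives the same grasp; the last joint's range is limited). The gripper opens to 87 mm and grips with 3 to 60 N. Pads are 19 mm wide; open, the fingers measure 117 mm over their backs; the gripper's body (75 mm by 190 mm) begins 51 mm behind the grasp point.
Start: joints at [1.128, 0.332, -0.065, 1.46, 0.022, 1.35, -0.088], TCP at [254.759, -570.743, 241.276] pointing down, gripper open.
Joint ranges: [-2.6, 2.6], [-0.5, 2.12], [-1.47, 1.34], [0.16, 2.42], [-1.27, 4.41], [0.06, 2.06], [-2.6, 2.6]. Speed limits (rad/s): [2.22, 2.22, 2.79, 2.79, 3.14, 3.14, 3.14].

### API

Orientations are given as a unit quaternion [x, y, z, w].
In Python, from station import manip gives the robot as it stands.
- The arm moves only by the shell command python3 steer.py 'ROWS' [OPENING]. ROWS is rows parted by semicolons, their numbers by spaces, 1 to 12 of them, each of 4 numbers: dx, dy, dz in mm, then a turn about the tool's z in rad; each row shifts and turns the commanded pose from where the row before left it, along the tool's axes as they then stand; what a row does not reach is not made up. A row lasts 1/8 s, in which the tool goes at most 62.5 mm and 0.188 rad, less where a joint would pass 70% of its speed; a pose out of reach is approached as far as the arm can. OPENING is the opening from 0.0 (shut) to 1.0 (fully open), set as the command begins (- or left out keeps the last). The fingers move at their own pace and stop on an object; the grip force is fixed at half the most. Time passes only in rows, so rows that do not move let the fingers close. It prints the time, the measured TCP pose, the force, the opening and the grip force at its end.
- manip.get_obs(): the state, without advancing time (a new reading comes with each control period).
- manip.get_image(name): name is "side" or "top"; returns the picture (384x512x3 uint8, red, green, blue); there is no depth.
- manip.camera_info(name): a dict with "fx", "fy", "cx", "cy" (pixels), "camera_from_world" (4x4, takes a point from world to camera coordinates). Camera axes: x right, y down, z forward; pixel columns grow to the right and rows downward; lengths in mm; the calibration is good to about 2 mm. A picture is of the moment at which its call begins. camera_info takes no time and is no camera call.
- manip.hand_in(): hands the job in; it is judged then, once.
The state is a dict: "time_s": time; "joint_pos": joint angles; "joint_vel": joint speeds; "joint_torque": joint torques, N m; "position": TCP position; "tool_rot": TCP orientation; "wrist_force": force on the tool from outside, world axes, zero at the start; "wrist_torque": the same for the moment, N m; "opening": opening from 0.0 (shut) to 1.0 (fully open); "grasp_force": force on a finger pad.
Only numpy, scipy, OpenCV 4.12 (cv2) and the standard library are available. Lean on these libraries where they do the work, as an engineer would, in place of code of your own. Each camera call takes 0.05 s, during which the arm holds its last target. There are 200 camera calls.

## Working session

There is one attempt and no reset: what is moved stays moved. The work goes in short steps, Python scripts to look and compute and a shell command to move; the robot and the scene stay as the last step left them, time stands still between calls to the robot, and variables do not carry over. Pictures are saved under pics/ and viewed, at most 10 in all, crops included, and the job is handed in when it is done.

```bash
ls; mkdir -p pics
python3 - <<'E'
from station import manip
import cv2
for n in("top","side"):
    im=manip.get_image(n); cv2.imwrite(f"pics/{n}0.png",im[:,:,::-1]); print(manip.camera_info(n))
o=manip.get_obs(); print(o["position"],o["tool_rot"],o["time_s"])
E
```

```text
pics
station.py
steer.py
{'fx': 371.23125985818274, 'fy': 371.23125985818274, 'cx': 257.78581186501196, 'cy': 192.41053621008936, 'camera_from_world': array([[-1.32052720e-02, -9.99602136e-01,  2.49236957e-02,
        -2.83154634e+01],
       [-9.89643953e-01,  9.50250202e-03, -1.43229009e-01,
         5.98395182e+02],
       [ 1.42935186e-01, -2.65569628e-02, -9.89375692e-01,
         1.08752826e+03],
       [ 0.00000000e+00,  0.00000000e+00,  0.00000000e+00,
         1.00000000e+00]])}
{'fx': 412.5742433091448, 'fy': 412.5742433091448, 'cx': 252.96503062679548, 'cy': 189.0574652538718, 'camera_from_world': array([[-9.90589389e-01, -1.35711176e-01, -1.77521421e-02,
         5.73677427e+02],
       [-6.24037971e-02,  5.63274914e-01, -8.23909666e-01,
         1.08326552e+02],
       [ 1.21813086e-01, -8.15048372e-01, -5.66443046e-01,
         1.17113641e+03],
       [ 0.00000000e+00,  0.00000000e+00,  0.00000000e+00,
         1.00000000e+00]])}
[ 254.59503019 -570.45276243  240.54918841] [ 9.78052316e-01  2.08358530e-01 -1.58615670e-04 -6.04202620e-04] 0.1
```

View pics/top0.png

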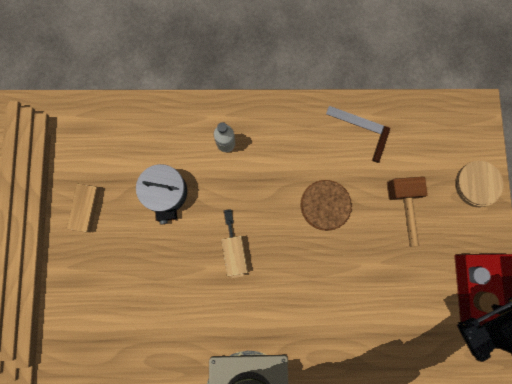

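View pics/side0.png

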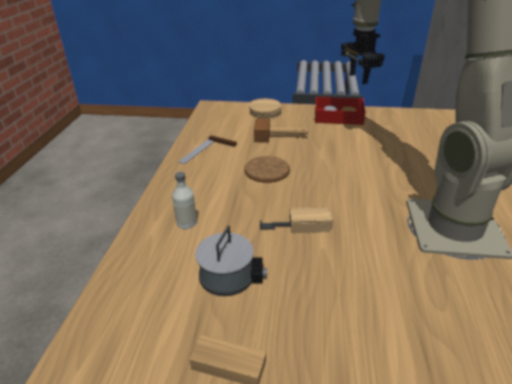

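The top view shows the warmer with lid at about (161,189), the holder at (234,257), the hook tip at (229,212) and the cork rest at (326,205). The bottle is at (225,138), the mallet at (408,190) and the offcut at (83,208). Next I'll crop in on the warmer and holder for precision.

Run:
```python
import cv2
a=cv2.imread("pics/top0.png")[155:285,125:255]; b=cv2.imread("pics/side0.png")[170:300,190:340]
a=cv2.resize(a,None,fx=4,fy=4,interpolation=cv2.INTER_CUBIC);cv2.imwrite("pics/tc.png",a)
b=cv2.resize(b,None,fx=5,fy=4.5,interpolation=cv2.INTER_CUBIC);b=cv2.resize(b,(690,598));cv2.imwrite("pics/sc.png",b)
```

```text
(no output)
```

View pics/tc.png

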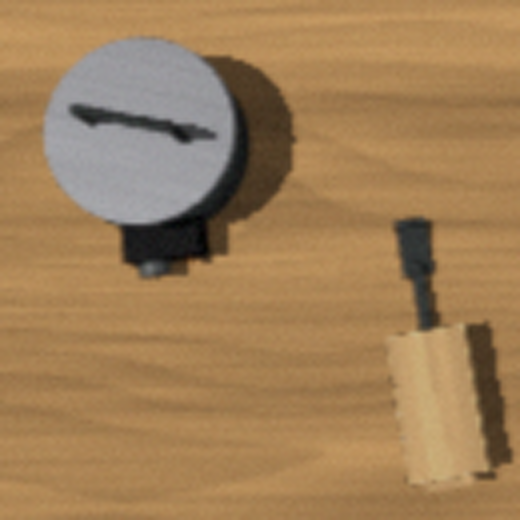

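View pics/sc.png

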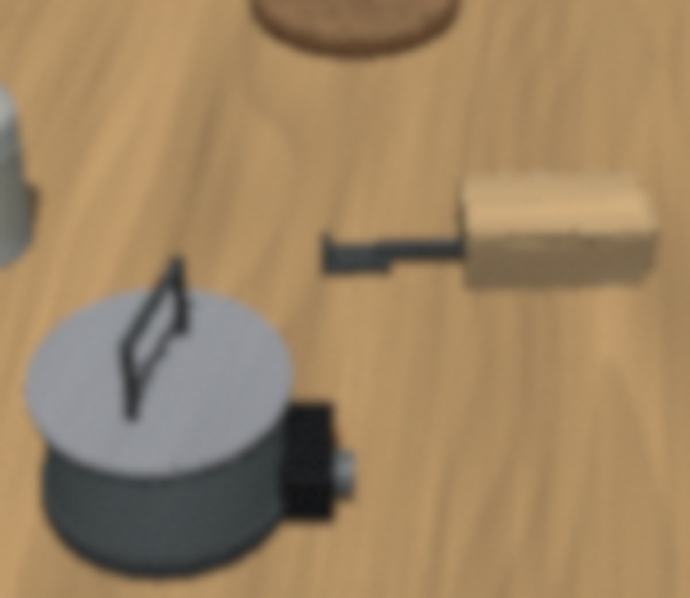

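```bash
cat > h.py <<'E'
import numpy as np, cv2
from station import manip
def bp(n,uv,z):
    c=manip.camera_info(n); T=c["camera_from_world"]; R,t=T[:3,:3],T[:3,3]
    d=R.T@np.array([(uv[0]-c["cx"])/c["fx"],(uv[1]-c["cy"])/c["fy"],1]); o=-R.T@t
    return (o+d*(z-o[2])/d[2])[:2].round(1)
def pj(n,P):
    c=manip.camera_info(n); T=c["camera_from_world"]; q=T[:3,:3]@np.array(P,float)+T[:3,3]
    return np.array([c["fx"]*q[0]/q[2]+c["cx"],c["fy"]*q[1]/q[2]+c["cy"]])
E
python3 - <<'E'
from h import *
t=lambda x,y,z:bp("top",(125+(x-1.5)/4,155+(y-1.5)/4),z)
s=lambda x,y,z:bp("side",(190+(x-2)/4.6,170+(y-2)/4.6),z)
print("bar top",t(72,106,131),t(215,135,131),"side",s(127,348,129),s(178,262,129))
print("lid top",t(140,131,81))
print("hook tip",t(397,222,12),t(433,220,12),"shank/tongue",t(420,274,8),"shank at mouth",t(428,326,12))
print("mouth",t(388,337,45),t(465,323,45),"back",t(412,485,45),t(492,470,45))
print("side lip",s(327,235,17),s(325,272,0),"mouth",s(464,180,45))
for n,uv,z in(("top",(225,138),100),("side",(187,225),0)):print("bottle",bp(n,uv,z))
# segmented circle fits
for n in("top","side"):
    im=cv2.imread(f"pics/{n}0.png"); hsv=cv2.cvtColor(im,cv2.COLOR_BGR2HSV)
    c0=(326,205) if n=="top" else (267,168)
    c1=(158,200) if n=="top" else (215,253)
    print(n,"cork",im[c0[1],c0[0]],"lid",im[c1[1],c1[0]],"wood",im[260,300])
    for nm,c,z in(("rest",c0,16),("lid",c1,81)):
        m=(np.abs(im.astype(int)-im[c[1],c[0]]).max(2)<(32 if nm=="rest" else 40)).astype(np.uint8)
        m=cv2.morphologyEx(m,cv2.MORPH_CLOSE,np.ones((5,5)))
        k,l,st,ce=cv2.connectedComponentsWithStats(m); i=l[c[1],c[0]]
        cn=max(cv2.findContours((l==i).astype(np.uint8),0,1)[0],key=len)[:,0]
        w=np.array([bp(n,p,z) for p in cn],np.float32); print(nm,st[i],cv2.minEnclosingCircle(w),w.mean(0))
print(manip.get_obs()["tool_rot"])
E
```

```text
bar top [620.4 289.2] [598.9 189.3] side [618.9 291.2] [606.1 223.1]
lid top [610.3 253.4]
hook tip [548.  70.] [549.3  42.1] shank/tongue [507.8  52.5] shank at mouth [467.6  46.3]
mouth [458.9  74.6] [468.6  17.2] back [350.7  56.9] [360.6  -2. ]
side lip [549.1  54.4] [548.6  69.9] mouth [466.5  25.1]
bottle [752.9  60.9]
bottle [762.2  77.8]
top cork [ 59  92 128] lid [160 159 158] wood [ 75 120 156]Traceback (most recent call last):
  File "<stdin>", line 21, in <module>
  File "h.py", line 4, in bp
    c=manip.camera_info(n); T=c["camera_from_world"]; R,t=T[:3,:3],T[:3,3]
ValueError: time passes only in moves, steps and waits
```

```bash
cat > h.py <<'E'
import numpy as np, cv2
from station import manip
from scipy.spatial.transform import Rotation as R_
CI={n:manip.camera_info(n) for n in("top","side")}
def bp(n,uv,z):
    c=CI[n]; T=c["camera_from_world"]; R,t=T[:3,:3],T[:3,3]
    d=R.T@np.array([(uv[0]-c["cx"])/c["fx"],(uv[1]-c["cy"])/c["fy"],1]); o=-R.T@t
    return (o+d*(z-o[2])/d[2])[:2].round(1)
def pj(n,P):
    c=CI[n]; T=c["camera_from_world"]; q=T[:3,:3]@np.array(P,float)+T[:3,3]
    return np.array([c["fx"]*q[0]/q[2]+c["cx"],c["fy"]*q[1]/q[2]+c["cy"]])
def go(P,yaw=None):
    "tool-axis displacement to world point P in the present tool axes; if yaw given, turn first, then displacement in turned axes"
    o=manip.get_obs(); R=R_.from_quat(o["tool_rot"]).as_matrix(); y=np.arctan2(R[1,0],R[0,0])
    turn=0 if yaw is None else y-yaw
    d=np.array(P,float)-o["position"]
    print("pos",o["position"].round(1),"yaw",y.round(3),"turn",round(turn,3),"before-turn axes",(R.T@d).round(1),"after-turn axes",((R@R_.from_euler("z",turn).as_matrix()).T@d).round(1))
E
python3 - <<'E'
from h import *
for n in("top","side"):
    im=cv2.imread(f"pics/{n}0.png")
    c0=(326,205) if n=="top" else (267,168)
    c1=(158,200) if n=="top" else (215,253)
    for nm,c,z,tol in(("rest",c0,16,32),("lid",c1,81,40)):
        m=(np.abs(im.astype(int)-im[c[1],c[0]]).max(2)<tol).astype(np.uint8)
        m=cv2.morphologyEx(m,cv2.MORPH_CLOSE,np.ones((5,5)))
        k,l,st,ce=cv2.connectedComponentsWithStats(m); i=l[c[1],c[0]]
        cn=max(cv2.findContours((l==i).astype(np.uint8),0,1)[0],key=len)[:,0]
        w=np.array([bp(n,p,z) for p in cn],np.float32); print(n,nm,st[i],cv2.minEnclosingCircle(w))
t=lambda x,y,z:bp("top",(125+(x-1.5)/4,155+(y-1.5)/4),z)
print("bar right end",t(190,130,129))
go((487,46.5,150),0.14)
E
```

```text
top rest [    0     0   512   384 58100] ((767.685791015625, -55.273651123046875), 992.2238159179688)
top lid [ 136  164   47   47 1723] ((611.362060546875, 255.02896118164062), 68.9861831665039)
side rest [    0   100   512   284 30451] ((712.0499877929688, -95.89999389648438), 873.1259155273438)
side lid [ 194  231   60   42 1903] ((613.4633178710938, 255.683837890625), 73.24099731445312)
bar right end [602.9 207.1]
pos [ 254.6 -570.5  240.5] yaw 0.42 turn 0.28 before-turn axes [ 463.7 -468.5   91.1] after-turn axes [ 316.3 -578.4   91.1]
```

```bash
python3 steer.py '0 0 0 0.14;0 0 0 0.14;29 -53 5;29 -53 5' 2>&1 | tail -3; python3 steer.py '0 0 0 0.14;0 0 0 0.14;29 -53 5 0;29 -53 5 0;29 -53 5 0;29 -53 5 0;29 -53 5 0;29 -53 5 0;29 -53 5 0;29 -53 5 0;29 -53 5 0;29 -53 5 0' 1.0
python3 - <<'E'
from h import *
im=cv2.imread("pics/top0.png");m=np.full(im.shape[:2],2,np.uint8)
for n,c in(("top",(326,205)),("side",(267,168))):
    im=cv2.imread(f"pics/{n}0.png");x,y=c
    r=(x-35,y-35,70,70) if n=="top" else (x-30,y-20,60,40)
    m=np.zeros(im.shape[:2],np.uint8);cv2.grabCut(im,m,r,np.zeros((1,65)),np.zeros((1,65)),6,cv2.GC_INIT_WITH_RECT)
    cn=max(cv2.findContours((m==3).astype(np.uint8),0,1)[0],key=len)[:,0]
    w=np.array([bp(n,p,16) for p in cn],np.float32);print(n,cv2.minEnclosingCircle(w),w.mean(0),cv2.boundingRect(cn))
go((487,46.5,60),0.14)
E
```

```text
connect(sys.argv[1:4])
    ~~~~~~~^^^^^^^^^^^^^^^
ValueError: setting an array element with a sequence. The requested array has an inhomogeneous shape after 1 dimensions. The detected shape was (4,) + inhomogeneous part.
time_s: 1.6
position: [468.3, -3.7, 191.1]
tool_rot: [0.998, 0.07, 0.0, 0.0]
wrist_force: [1.4, -0.5, 0.5]
opening: 1.002
grasp_force: 0.0
top ((561.2164306640625, -247.24232482910156), 81.3146743774414) [ 560.9783  -247.85002] (301, 180, 51, 51)
side ((566.7232666015625, -230.9499969482422), 91.01155090332031) [ 563.37036 -229.2926 ] (244, 156, 46, 28)
pos [468.3  -3.7 191.1] yaw 0.139 turn -0.001 before-turn axes [ 25.5 -47.2 131.1] after-turn axes [ 25.5 -47.2 131.1]
```

```bash
python3 steer.py '14 -25 40 0;14 -25 40 0;0 0 40 0;0 0 30 0;0 0 16 0;0 0 3 0;0 0 0 0'
python3 - <<'E'
from h import *
im=manip.get_image("side"); cv2.imwrite("pics/s1.png",cv2.resize(im[150:300,190:390,::-1],(800,600),interpolation=2))
go((489,48,22))
E
```

```text
time_s: 2.48
position: [489.4, 47.9, 23.0]
tool_rot: [0.998, 0.07, 0.001, 0.0]
wrist_force: [0.7, -0.7, 1.0]
opening: 0.997
grasp_force: 0.0
pos [489.6  47.9  23.3] yaw 0.14 turn 0 before-turn axes [-0.6 -0.2  1.3] after-turn axes [-0.6 -0.2  1.3]
```

View pics/s1.png

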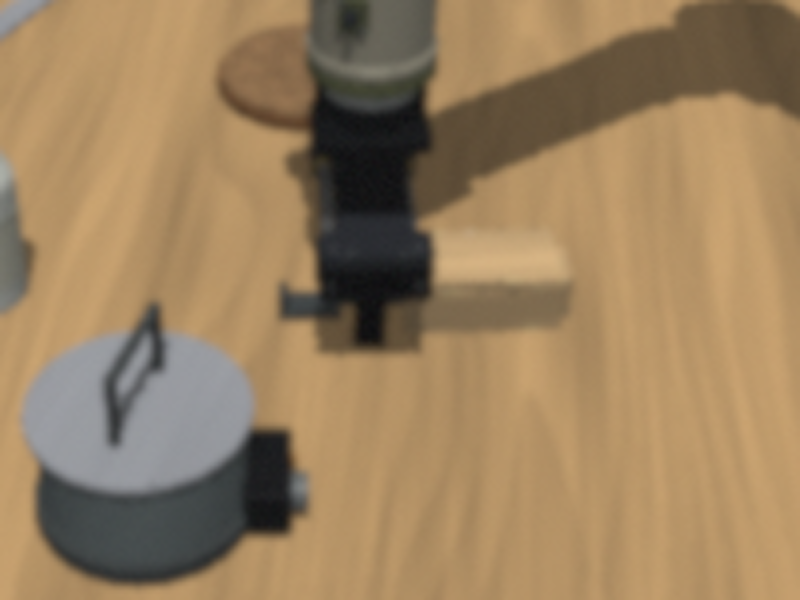

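The fingers straddle the shank between the tongue (310,302) and the holder mouth (430,290). I'll close and draw it out.

```bash
python3 steer.py '0 0 0 0;0 0 0 0;0 0 0 0;0 0 0 0;0 0 0 0;0 0 0 0;0 0 0 0' 0.0; python3 steer.py '10 -0.3 0 0;14 -0.4 0 0;14 -0.4 0 0;14 -0.4 0 0;14 -0.4 0 0;14 -0.4 0 0;14 -0.4 0 0;14 -0.4 0 0;14 -0.4 0 0;10 -0.4 0 0;0 0 0 0'
```

```text
time_s: 3.4
position: [488.8, 47.9, 22.2]
tool_rot: [0.998, 0.07, 0.0, 0.0]
wrist_force: [0.5, -0.1, -0.5]
opening: 0.288
grasp_force: 0.0
time_s: 4.78
position: [620.0, 70.5, 22.3]
tool_rot: [0.998, 0.07, 0.001, -0.0]
wrist_force: [1.3, 0.2, 0.2]
opening: 0.106
grasp_force: 31.4
```

Run:
```python
from h import *
im=manip.get_image("side"); cv2.imwrite("pics/s2.png",cv2.resize(im[150:300,190:390,::-1],(800,600),interpolation=2))
```

```text
(no output)
```

View pics/s2.png

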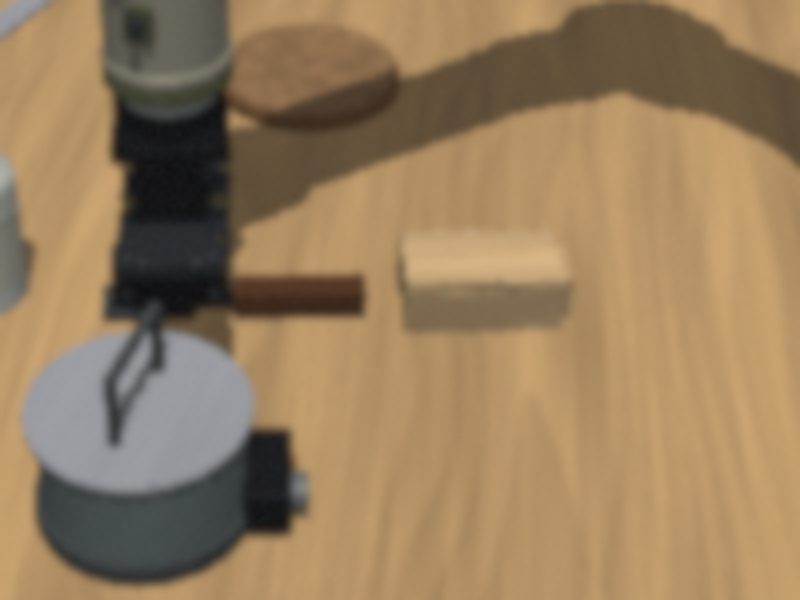

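The lifter is fully out: the handle ends at (362,295), clear of the holder mouth at (405,285). I'll release and rise.

```bash
python3 steer.py '0 0 0 0;0 0 0 0;0 0 0 0;0 0 0 0;0 0 -10 0;0 0 -40 0;0 0 -50 0;-50 0 -30 0;-60 0 0 0;-60 0 0 0;-60 0 0 0;0 0 0 0' 1.0
python3 - <<'E'
from h import *
im=manip.get_image("top"); cv2.imwrite("pics/t2f.png",im[:,:,::-1]); cv2.imwrite("pics/t2.png",cv2.resize(im[155:285,155:305,::-1],(600,520),interpolation=2))
im=manip.get_image("side"); cv2.imwrite("pics/s3f.png",im[:,:,::-1])
E
```

```text
time_s: 6.32
position: [387.8, 36.8, 152.6]
tool_rot: [0.998, 0.069, 0.0, 0.002]
wrist_force: [1.1, 0.5, 0.9]
opening: 0.997
grasp_force: 0.0
```

View pics/t2.png

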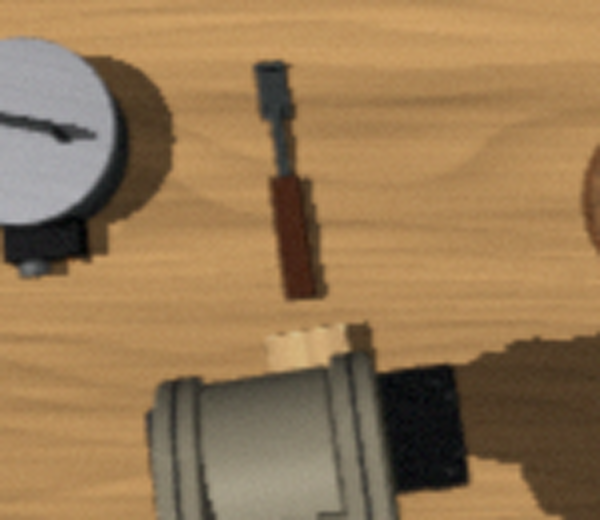

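The lifter lies free: tip at (271,64), handle front at (286,178) and rear at (300,298) in the crop.

Run:
```python
from h import *
im=cv2.imread("pics/t2f.png").astype(int)
m=((im[:,:,2]>1.6*im[:,:,0])&(im[:,:,2]<125)&(im[:,:,2]>im[:,:,1]*1.7)).astype(np.uint8)
m[:,:215]=0;m[:,240:]=0;m[:190]=0;m[235:]=0
p=np.argwhere(m)[:,::-1]; w=np.array([bp("top",q,22) for q in p],np.float32); print(len(p),cv2.minAreaRect(w),w.mean(0))
t=lambda x,y,z:bp("top",(155+(x-1.5)/4,155+(y-1.5)/4),z)
tip,f,r=t(271,64,12),t(286,178,20),t(300,298,20)
print(tip,f,r,"yaw",np.arctan2(*(tip-r)[::-1]),np.arctan2(*(f-r)[::-1]))
s=cv2.imread("pics/s3f.png").astype(int)
m=((s[:,:,2]>1.6*s[:,:,0])&(s[:,:,2]<140)&(s[:,:,2]>s[:,:,1]*1.6)).astype(np.uint8);m[:200]=0;m[245:]=0;m[:,:215]=0;m[:,300:]=0
p=np.argwhere(m)[:,::-1];w=np.array([bp("side",q,14) for q in p]);print("side",len(p),w.mean(0),w.min(0),w.max(0))
```

```text
179 ((536.02685546875, 56.85028076171875), (90.75532531738281, 19.721817016601562), 8.746166229248047) [535.0308    56.640766]
[673.   74.7] [581.4  62.5] [488.7  51.9] yaw 0.1230859596950058 0.11385285475080086<stdin>:11: RuntimeWarning: Mean of empty slice.
  ret = ret.dtype.type(ret / rcount)
Traceback (most recent call last):
ValueError: zero-size array to reduction operation minimum which has no identity
```

Run:
```python
from h import *
go((564.6,60.8,22),0.128)
```

```text
pos [391.7  37.9 153.3] yaw 0.14 turn 0.012 before-turn axes [174.1   1.2 131.7] after-turn axes [174.1  -0.8 131.7]
```

```bash
python3 steer.py '58 0 0 0.012;58 -0.8 20 0;58 0 30 0;0 0 40 0;0 0 30 0;0 0 12 0;0 0 0 0'; python3 -c "
from h import *
go((564.6,60.8,22),0.128)"
```

```text
time_s: 7.3
position: [561.9, 62.0, 21.4]
tool_rot: [0.998, 0.064, -0.0, -0.0]
wrist_force: [-0.1, -0.3, -0.3]
opening: 0.997
grasp_force: 0.0
pos [561.9  62.   21.4] yaw 0.128 turn -0.0 before-turn axes [ 2.6  1.5 -0.6] after-turn axes [ 2.6  1.5 -0.6]
```

```bash
python3 steer.py '2.6 1.5 0 0;0 0 0 0;0 0 0 0;0 0 0 0;0 0 0 0;0 0 0 0;0 0 0 0;0 0 0 0;0 0 0 0' 0.0;  python3 steer.py '0 0 -5 0;0 0 -30 0;0 0 -40 0;0 0 -40 0;-30 0 0 0.1;-30 0 0 0.1;-30 0 0 0.1;0 0 0 0.03;0 0 0 0'; python3 -c "
from h import *
import math
lx,ly=612,255.5;ya=-0.2
for L in(160,90):go((lx-L*math.cos(ya),ly-L*math.sin(ya),118.5),ya)"
```

```text
time_s: 8.43
position: [563.9, 60.4, 21.5]
tool_rot: [0.998, 0.064, 0.0, -0.0]
wrist_force: [-0.1, 1.2, -0.6]
opening: 0.271
grasp_force: 30.0
time_s: 9.55
position: [475.0, 57.6, 137.0]
tool_rot: [0.995, -0.101, 0.001, 0.0]
wrist_force: [0.3, 0.2, -1.4]
opening: 0.273
grasp_force: 30.0
pos [475.   57.6 137. ] yaw -0.202 turn -0.002 before-turn axes [ -65.4 -221.1   18.4] after-turn axes [ -65.  -221.2   18.4]
pos [475.   57.6 137. ] yaw -0.202 turn -0.002 before-turn axes [   4.6 -221.2   18.4] after-turn axes [   5.  -221.2   18.4]
```

```bash
python3 steer.py '-33 -20 0 0;-32 -50 0 0;0 -50 0 0;0 -50 0 0;0 -40 0 0;0 -11 0 0;0 0 12 0;0 0 6 0;0 0 0 0'
python3 - <<'E'
from h import *
import math
o=manip.get_obs();p=o["position"]
t=manip.get_image("top");s=manip.get_image("side")
cv2.imwrite("pics/t3f.png",t[:,:,::-1]);cv2.imwrite("pics/s4f.png",s[:,:,::-1])
a=cv2.resize(t[165:255,120:220,::-1],(600,540),interpolation=2); b=cv2.resize(s[205:305,185:315,::-1],(780,600),interpolation=2)
cv2.imwrite("pics/s4.png",b);cv2.imwrite("pics/t3.png",a)
lx,ly=612,255.5;ya=-0.2
go((lx-90*math.cos(ya),ly-90*math.sin(ya),118.5),ya)
R=R_.from_quat(o["tool_rot"]).as_matrix()
# expected lip tip (110 ahead, z -21+17)
q=p+R@np.array([110.,0,4]);print("expected tip",q, "crop px",(pj("side",q)-[185,205])*6,(pj("top",q)-[120,165])*6)
E
```

```text
time_s: 10.68
position: [454.8, 286.2, 117.7]
tool_rot: [0.995, -0.101, -0.0, 0.001]
wrist_force: [-0.3, -0.4, -1.6]
opening: 0.275
grasp_force: 30.0
pos [455.2 286.8 118.6] yaw -0.203 turn -0.003 before-turn axes [69.9 -0.7  0.1] after-turn axes [69.9 -0.5  0.1]
expected tip [562.58125365 264.01327736 113.57443329] crop px [352.47428345 235.27160429] [196.19622781 223.69035151]
```

View pics/s4.png

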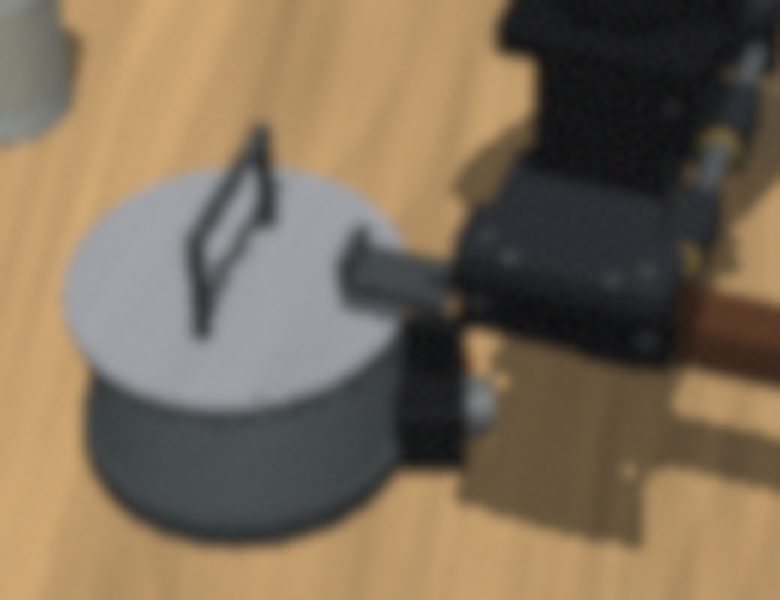

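View pics/t3.png

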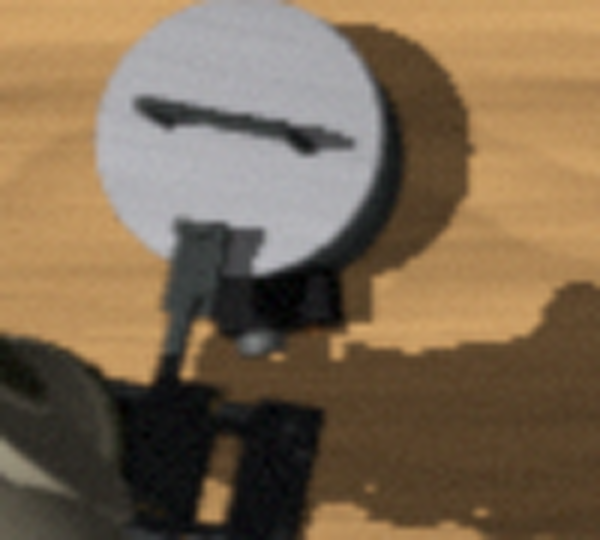

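The hook tip sits where predicted: side crop (352,235), top crop (199,224). The bar ends show at side (197,243)/(260,128) and top (137,103)/~(300,133). I'll check the lid model against these.

Run:
```python
from h import *
for ya in(-.17,-.2,-.23):
  for sg in(1,-1):
    q=np.array([612-38*sg*np.sin(ya),255.5+38*sg*np.cos(ya),129]); f=q.copy();f[:2]-=[-4*sg*np.sin(ya),4*sg*np.cos(ya)];f[2]=81
    print(ya,sg,"side",((pj("side",q)-[185,205])*6).round(),((pj("side",f)-[185,205])*6).round(),"top",((pj("top",q)-[120,165])*6).round(),((pj("top",f)-[120,165])*6).round())
```

```text
-0.17 1 side [193. 245.] [205. 330.] top [129. 102.] [165. 120.]
-0.17 -1 side [263. 121.] [266. 217.] top [289. 127.] [302. 142.]
-0.2 1 side [191. 244.] [203. 329.] top [129.  99.] [165. 118.]
-0.2 -1 side [266. 122.] [268. 218.] top [289. 130.] [302. 144.]
-0.23 1 side [188. 243.] [201. 329.] top [130.  97.] [166. 116.]
-0.23 -1 side [268. 122.] [270. 219.] top [288. 132.] [301. 146.]
```

```bash
python3 steer.py '15 0 0 0;18 0.5 0 0;18 0.5 0 0;12 0 0 0;6 0 0 0;0 0 0 0;0 0 0 0'
python3 - <<'E'
from h import *
s=manip.get_image("side");b=cv2.resize(s[205:305,185:315,::-1],(780,600),interpolation=2);cv2.imwrite("pics/s5.png",b)
go((611-90*.98,254.5+90*.19,118.5))
E
```

```text
time_s: 11.65
position: [521.8, 272.9, 118.5]
tool_rot: [0.995, -0.101, -0.0, 0.0]
wrist_force: [0.3, -0.1, -1.4]
opening: 0.276
grasp_force: 30.0
pos [521.9 272.8 118.6] yaw -0.201 turn 0 before-turn axes [1.1 1.  0.1] after-turn axes [1.1 1.  0.1]
```

View pics/s5.png

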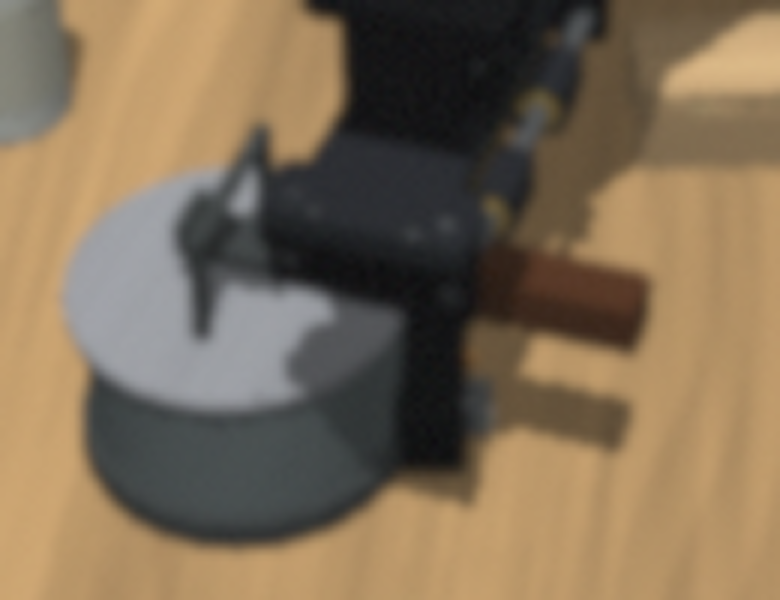

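The tongue is through the loop with the lip beyond the bar (at about (200,220)). I'll nudge to centre and lift slowly.

```bash
python3 steer.py '0.8 1 -6 0;0 0 -6 0;0 0 -3 0;0 0 -2 0;0 0 -2 0;0 0 -2 0;0 0 -2 0;0 0 -2 0;0 0 0 0;0 0 0 0'; python3 steer.py '0 0 -3 0;0 0 -4 0;0 0 -4 0;0 0 -4 0;0 0 -4 0;0 0 -4 0;0 0 0 0;0 0 0 0';python3 - <<'E'
from h import *
o=manip.get_obs();print(o["wrist_force"],o["wrist_torque"],o["position"])
E
```

```text
time_s: 12.95
position: [522.9, 271.3, 143.4]
tool_rot: [0.995, -0.101, -0.0, 0.0]
wrist_force: [0.5, -1.1, -4.0]
opening: 0.276
grasp_force: 30.0
time_s: 13.95
position: [522.9, 271.3, 166.4]
tool_rot: [0.995, -0.101, -0.0, 0.0]
wrist_force: [-0.1, 0.2, -4.8]
opening: 0.276
grasp_force: 30.0
[-0.10210549  0.23391068 -4.80912792] [ 0.10042699  0.34039316 -0.04649267] [522.88880759 271.31964435 166.39041166]
```

```bash
python3 steer.py '0 0 -6 0;0 0 -6 0;0 0 -6 0;0 0 -6 0;0 0 -6 0;0 0 0 0;0 0 0 0;0 0 0 0;0 0 0 0'
cat > lid.py <<'E'
from h import *
from scipy.optimize import least_squares
def fit(yaw,seat=91,slip0=13):
    o=manip.get_obs();p=o["position"];hd=np.array([np.cos(yaw),np.sin(yaw)])
    g=[p[0]+seat*hd[0],p[1]+seat*hd[1],p[2]-slip0+4-54]   # predicted lid origin
    print("pred",np.round(g,1),"F",o["wrist_force"].round(1))
    th=np.linspace(0,2*np.pi,120); 
    for n in("top","side"):
        im=manip.get_image(n); cv2.imwrite(f"pics/L{n}{o['time_s']:.0f}.png",im[:,:,::-1])
        D=np.array([pj(n,[g[0]+70*np.cos(a),g[1]+70*np.sin(a),g[2]+6]) for a in th])
        i=im.astype(int);m=((i.max(2)-i.min(2)<14)&(i.min(2)>115)).astype(np.uint8)
        box=np.zeros_like(m);x0,y0=(D.min(0)-14).astype(int).clip(0);x1,y1=(D.max(0)+14).astype(int);box[y0:y1,x0:x1]=1
        m=cv2.morphologyEx(m*box,cv2.MORPH_OPEN,np.ones((3,3)));k,l,st,_=cv2.connectedComponentsWithStats(m);j=1+st[1:,4].argmax();q=st[j]
        print(n,"mask box l,t,r,b",q[0],q[1],q[0]+q[2]-1,q[1]+q[3]-1,"area",q[4],"pred",D.min(0).round(1),D.max(0).round(1))
        pts=np.argwhere(l==j)[:,::-1]
        for e in(pts[:,0].argmin(),pts[:,1].argmax(),pts[:,0].argmax(),pts[:,1].argmin()):print("  ext",pts[e],end="")
        print("  model ext",[D[e].round(0).tolist() for e in(D[:,0].argmin(),D[:,1].argmax(),D[:,0].argmax(),D[:,1].argmin())])
E
python3 -c "
from lid import *
fit(-0.2)"
```

```text
time_s: 15.08
position: [522.9, 271.3, 196.3]
tool_rot: [0.995, -0.101, -0.0, 0.0]
wrist_force: [-0.6, -0.8, -4.7]
opening: 0.274
grasp_force: 30.0
pred [612.  253.2 133.3] F [-0.6 -0.8 -4.7]
top mask box l,t,r,b 130 160 179 196 area 963 pred [129.3 158.8] [180.1 208.6]
  ext [130 184]  ext [163 196]  ext [179 179]  ext [154 160]  model ext [[129.0, 184.0], [153.0, 209.0], [180.0, 182.0], [155.0, 159.0]]
side mask box l,t,r,b 194 219 238 254 area 986 pred [192.9 212.7] [253.2 252. ]
  ext [194 232]  ext [217 254]  ext [238 231]  ext [207 219]  model ext [[193.0, 234.0], [221.0, 252.0], [253.0, 231.0], [226.0, 213.0]]
```

The lid hangs level where predicted (mask matches within about 1–2 px). I'll carry it to the rest at the same height and yaw.

```bash
python3 steer.py '0.4 4 0 0;0.9 9 0 0;1.5 15 0 0;2 20 0 0;2.4 24 0 0;2.4 24 0 0;2.4 24 0 0;2.4 24 0 0;2.4 24 0 0;2.4 24 0 0;2.4 24 0 0;2.4 24 0 0'; python3 steer.py '2.4 24 0 0;2.4 24 0 0;2.4 24 0 0;2.4 24 0 0;2.4 24 0 0;2.4 24 0 0;2.4 24 0 0;2 20 0 0;1.5 15 0 0;0.9 9 0 0;0.4 4 0 0;0 0 0 0';  python3 -c "
from h import *
go((472,-229.4,196),-0.2)"
```

```text
time_s: 16.68
position: [497.7, 29.6, 196.7]
tool_rot: [0.995, -0.101, 0.0, 0.0]
wrist_force: [0.3, 0.6, -4.7]
opening: 0.272
grasp_force: 30.0
time_s: 18.18
position: [476.1, -184.2, 196.5]
tool_rot: [0.995, -0.101, 0.0, -0.0]
wrist_force: [0.4, -0.1, -4.7]
opening: 0.274
grasp_force: 30.0
pos [ 476.1 -184.2  196.5] yaw -0.202 turn -0.002 before-turn axes [ 5.  45.1  0.5] after-turn axes [ 4.9 45.1  0.5]
```

```bash
python3 steer.py '0.4 4 0 0;0.9 8 0 0;1 11 0 0;1 11 0 0;0.9 7 0 0;0.4 4 0 0;0 0 0 0;0 0 0 0;0 0 0 0;0 0 0 0';  python3 -c "
from lid import *
go((472,-229.4,196),-0.2)
fit(-0.2)"
```

```text
time_s: 19.42
position: [471.6, -229.3, 196.6]
tool_rot: [0.995, -0.101, 0.0, 0.0]
wrist_force: [-0.4, -0.4, -3.6]
opening: 0.273
grasp_force: 30.0
pos [ 471.6 -229.3  196.6] yaw -0.202 turn -0.002 before-turn axes [0.4 0.  0.6] after-turn axes [0.4 0.  0.6]
pred [ 560.8 -247.4  133.6] F [-0.4 -0.4 -3.6]
top mask box l,t,r,b 310 177 355 210 area 879 pred [309.8 175.3] [359.7 225.1]
  ext [310 195]  ext [326 210]  ext [355 189]  ext [328 177]  model ext [[310.0, 199.0], [335.0, 225.0], [360.0, 201.0], [334.0, 175.0]]
side mask box l,t,r,b 248 127 277 145 area 348 pred [246.7 124.9] [289.2 144.3]
  ext [248 134]  ext [260 145]  ext [277 134]  ext [260 127]  model ext [[247.0, 135.0], [268.0, 144.0], [289.0, 134.0], [268.0, 125.0]]
```

```bash
python3 steer.py '1 0 5 0;1 0 10 0;0 0 14 0;0 0 14 0;0 0 14 0;0 0 14 0;0 0 10 0;0 0 7 0;0 0 5 0;0 0 3 0;0 0 3 0;0 0 0 0'; python3 steer.py '0 0 3 0;0 0 2 0;0 0 2 0;0 0 2 0;0 0 2 0;0 0 2 0;0 0 0 0;0 0 0 0'
```

```text
time_s: 21.02
position: [473.5, -229.9, 97.5]
tool_rot: [0.995, -0.101, 0.0, 0.0]
wrist_force: [0.0, -0.1, -4.9]
opening: 0.271
grasp_force: 30.0
time_s: 22.02
position: [473.8, -230.0, 84.9]
tool_rot: [0.995, -0.101, 0.0, 0.0]
wrist_force: [-0.5, -0.3, -1.3]
opening: 0.274
grasp_force: 30.0
```

The lid's weight is on the rest at the predicted height. I'll lower the hook 17 mm, then withdraw.

```bash
python3 steer.py '0 0 3 0;0 0 4 0;0 0 5 0;0 0 4 0;0 0 0 0;0 0 0 0'; python3 steer.py '-3 0 0 0;-5 0 0 0;-8 0 0 0;-12 0 0 0;-16 0 0 0;0 0 0 0'; python3 -c "
from h import *
g=[562,-247.5,22];th=np.linspace(0,6.28,80)
for n in('top','side'):
    im=manip.get_image(n);i=im.astype(int);D=np.array([pj(n,[g[0]+70*np.cos(a),g[1]+70*np.sin(a),28]) for a in th])
    m=((i.max(2)-i.min(2)<14)&(i.min(2)>110)).astype(np.uint8);b=np.zeros_like(m);x0,y0=(D.min(0)-12).astype(int);x1,y1=(D.max(0)+12).astype(int);b[y0:y1,x0:x1]=1
    m=cv2.morphologyEx(m*b,2,np.ones((3,3)));p=np.argwhere(m)[:,::-1];print(n,p.min(0),p.max(0),D.min(0).round(),D.max(0).round())
o=manip.get_obs();print(o['wrist_force'])"
```

```text
time_s: 22.78
position: [473.6, -229.9, 68.6]
tool_rot: [0.995, -0.101, 0.0, 0.0]
wrist_force: [-0.7, 0.6, -2.4]
opening: 0.281
grasp_force: 30.0
time_s: 23.52
position: [429.0, -221.1, 68.5]
tool_rot: [0.995, -0.101, -0.0, 0.0]
wrist_force: [0.1, -0.1, -1.4]
opening: 0.272
grasp_force: 30.0
top [304 183] [348 225] [304. 182.] [349. 227.]
side [248 156] [285 175] [247. 153.] [288. 174.]
[-0.1633781  -0.36802396 -2.04423753]
```

The lid stands centred on the rest. I'll back off, rise, and lay the lifter on the bare bench between the rest and the holder.

```bash
python3 steer.py '-15 0 0 0;-15 0 0 0;-5 0 -20 0;0 0 -40 0;0 -15 0 0;0 -30 0 0;0 -40 0 0;0 -40 0 0;0 0 0 0'; python3 -c "
from h import *
go((430,-90,22))"
```

```text
time_s: 24.75
position: [420.7, -88.4, 127.7]
tool_rot: [0.995, -0.098, -0.0, -0.0]
wrist_force: [-0.1, -0.8, -2.1]
opening: 0.276
grasp_force: 30.0
pos [420.7 -88.4 127.7] yaw -0.197 turn 0 before-turn axes [  9.5  -0.2 105.7] after-turn axes [  9.5  -0.2 105.7]
```

```bash
python3 steer.py '5 0 20 0;5 0 30 0;0 0 25 0;0 0 15 0;0 0 8 0;0 0 4 0;0 0 2 0;0 0 1.5 0;0 0 0 0;0 0 0 0'
```

```text
time_s: 26.0
position: [431.1, -93.6, 23.2]
tool_rot: [0.995, -0.101, 0.0, 0.0]
wrist_force: [0.5, 0.6, -1.5]
opening: 0.278
grasp_force: 30.0
```

```bash
python3 steer.py '0 0 1 0;0 0 0.8 0;0 0 0 0;0 0 0 0'; python3 steer.py '0 0 0 0;0 0 0 0;0 0 0 0;0 0 0 0;0 0 -3 0;0 0 -10 0;0 0 -30 0;0 0 -50 0;0 0 -60 0;-30 20 -60 0;0 0 0 0;0 0 0 0' 1.0
python3 - <<'E'
from h import *
im=manip.get_image("top");s=manip.get_image("side");cv2.imwrite("pics/end.png",im[:,:,::-1])
o=manip.get_obs();print(o["wrist_force"])
for n,a in(("top",im),("side",s)):
    i=a.astype(int);m=((i[:,:,0]>1.6*i[:,:,2])&(i[:,:,0]<140)&(i[:,:,0]>i[:,:,1]*1.6)).astype(np.uint8)
    k,l,st,ce=cv2.connectedComponentsWithStats(m)
    for j in range(1,k):
        if st[j,4]>40:
            w=np.array([bp(n,q,20) for q in np.argwhere(l==j)[:,::-1]],np.float32);print(n,st[j],cv2.minAreaRect(w))
    D=np.array([pj(n,[562+70*np.cos(t),-247.5+70*np.sin(t),28]) for t in np.linspace(0,6.28,80)])
    m=((i.max(2)-i.min(2)<14)&(i.min(2)>110)).astype(np.uint8);b=np.zeros_like(m);x0,y0=(D.min(0)-8).astype(int);x1,y1=(D.max(0)+8).astype(int);b[y0:y1,x0:x1]=1
    m=cv2.morphologyEx(m*b,2,np.ones((3,3)));p=np.argwhere(m)[:,::-1];print("lid",n,p.min(0),p.max(0),D.min(0).round(),D.max(0).round())
E
```

```text
time_s: 26.5
position: [431.0, -93.6, 21.4]
tool_rot: [0.995, -0.101, 0.0, 0.0]
wrist_force: [-2.9, -0.1, 6.3]
opening: 0.279
grasp_force: 30.0
time_s: 28.0
position: [401.0, -105.6, 227.9]
tool_rot: [0.995, -0.101, 0.0, 0.0]
wrist_force: [0.1, 0.3, -0.8]
opening: 0.997
grasp_force: 0.0
[-0.29082087 -0.21573961  0.11279029]
top [373 127  16  35 207] ((755.00390625, -432.3379821777344), (19.45256805419922, 119.44356536865234), 67.8670654296875)
top [388 177  39  22 652] ((612.1283569335938, -505.0997619628906), (63.129638671875, 119.21646118164062), 3.83105731010437)
top [ 455  254   57   72 1810] ((297.77520751953125, -725.3156127929688), (177.85317993164062, 210.3741455078125), 89.20110321044922)
top [472 290  20  23  78] ((269.1788635253906, -705.97705078125), (46.56068420410156, 70.78784942626953), 64.62845611572266)
lid top [304 183] [348 226] [304. 182.] [349. 227.]
side [20  1 14  9 70] ((3156.07958984375, -2924.73095703125), (113.95494079589844, 400.1878662109375), 31.71408462524414)
side [ 0  7 17 10 97] ((3152.552490234375, -2636.69677734375), (130.0418243408203, 402.9469299
[... 3628 characters left out ...]
ide [ 41 121  11  10  43] ((1516.44140625, -467.72015380859375), (21.416812896728516, 85.60586547851562), 5.98815393447876)
side [  0 127  15  14  84] ((1639.85791015625, -382.33966064453125), (33.41318893432617, 114.61880493164062), 1.9652372598648071)
side [ 12 130  15  13  62] ((1575.9530029296875, -366.64215087890625), (24.357872009277344, 103.47896575927734), 1.162383794784546)
side [ 25 132  13  12  53] ((1516.7440185546875, -359.1771240234375), (20.418746948242188, 94.22567749023438), 6.303709030151367)
side [  7 145  15  14  75] ((1517.9449462890625, -245.78561401367188), (25.761131286621094, 98.38235473632812), 0.9240079522132874)
lid side [248 155] [286 175] [247. 153.] [288. 174.]
```

```bash
python3 steer.py '0 -50 0 0;0 -60 0 0;0 -60 0 0;0 -60 0 0;0 -60 0 0;0 0 0 0'
python3 - <<'E'
from h import *
i=manip.get_image("top").astype(int)
m=((i[:,:,0]>1.6*i[:,:,2])&(i[:,:,0]<140)&(i[:,:,0]>i[:,:,1]*1.6)).astype(np.uint8);m[:,360:]=0
k,l,st,ce=cv2.connectedComponentsWithStats(m)
for j in range(1,k):
    if st[j,4]>40:
        w=np.array([bp("top",q,22) for q in np.argwhere(l==j)[:,::-1]],np.float32);print(st[j],cv2.minAreaRect(w))
print(pj("top",(402,-88,22)),pj("top",(538,-115,12)), i[pj("top",(538,-115,12)).astype(int)[1],pj("top",(538,-115,12)).astype(int)[0]])
E
```

```text
time_s: 28.85
position: [458.3, 183.6, 226.5]
tool_rot: [0.995, -0.097, -0.002, -0.001]
wrist_force: [-0.0, -0.4, -0.2]
opening: 1.003
grasp_force: 0.0
[271 242  11  30 187] ((404.4381408691406, -88.50849914550781), (21.780174255371094, 90.9614486694336), 78.52322387695312)
[275.88938061 257.24349793] [283.43174111 212.69870101] [80 71 60]
```

```bash
python3 -c "
from station import manip
print(manip.hand_in())"
```

```text
the job is handed in; nothing more can be done
None
```

I handed the job in at about 29 s of the 72 s allowed, but it returned no verdict. By my last camera measurements, the lid sits on the cork rest within a few mm of the middle, and the lifter lies on the bare bench, about 50 mm clear of the rest.

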